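Load the twine holder and cap it

TASK

Load the twine holder: put the spool of twine over the upright spindle and let it down gently until it rests on the marble base, then take the red retaining cap out of the half-open drawer and set it over the spindle's tip, fully down on the spool. After that, push the drawer fully shut. Leave the blue cazuela and the amber jar where they are.

Things in the scene. Friction and masses are not known exactly. Their poses are not given: they have to be found in the camera images.
- spool_center (a point): Centre (half-way up) of the spool of twine, upright on the counter: 56 mm tall, hard cream winding 52 mm in diameter between 49 mm dark wooden end discs 5 mm thick, no loose end. A straight bore 20 mm in diameter runs right through along its z axis. Both ends alike. About 0.16 kg. It can be gripped across the winding from above in any direction.
- spindle_tip (a point): Centre of the flat top of the twine holder's upright steel spindle, 94 mm above the counter; z up. Spindle 14 mm in diameter, its top 7 mm tapering to 7 mm; it stands 76 mm above a marble base (100 mm diameter, 18 mm high, fixed to the counter). With the spool seated on the base, 20 mm of spindle stands out above it and the spool's centre is 48 mm below the tip.
- cap_center (a point): Centre (half-way up) of the red retaining cap: cylinder 34 mm in diameter, 50 mm tall, bevelled top, 0.06 kg, upright on the drawer's floor. z points up out of the top. A blind hole 17 mm in diameter, 24 mm deep, opens in its underside on its axis. Fully down, its underside rests on the top of the seated spool and its centre is 5 mm above the spindle's tip.
- chest_lip (a point): Middle of the front edge of the top board of the wooden drawer chest (fixed, 380 deep, 340 wide, 100 mm high, a 35 mm high paella pan on top); x points back into it, y along its front, z up. In the open drawer in front of this edge (inside 298 mm wide, floor 22 mm, side walls 78 mm above the counter) the cap stands 60 to 90 mm away, between a steel fish slice (left) and a wooden spoon (right).
- chest_drawer0_handle (a point): Middle of the drawer's steel bar handle: 120 mm long along this frame's y, 10 mm thick, 35 mm in front of the white drawer front, 62 mm above the counter. +x points into the chest, the way the drawer closes. Shut, it is 50 mm in front of chest_lip; it starts 180 to 230 mm in front. Drawer front 334 mm wide, 15 to 88 mm above the counter; light friction (1 N), it stays where left.
- cazuela: Glazed blue cazuela, an open dish 130 mm in diameter (150 mm over its two lugs) and 45 mm high, on the counter. Origin at the centre of its underside. Leave it alone.
- jar: Amber glass jar with brass lid, 64 mm in diameter, 85 mm high, on the counter. Origin at the centre of its underside. Leave it alone.
There are look-alikes about, which are no part of the job. What is shaped like the part that bears cap_center but purple is not meant.

How it is judged:
On the way, in this order (a step that is already met when the one before it is completed fails the run):
1. the spool is down on the base, over the spindle (horizontal distance between spool_center and spindle_tip below 0.006 m and z of spool_center in the frame of spindle_tip between -0.052 and -0.044 m and angle between the z axis of spool_center and the z axis of spindle_tip, either way round below 0.1 rad), for 0.2 s.
2. the cap is fully down over the spindle's tip (horizontal distance between cap_center and spindle_tip below 0.005 m and z of cap_center in the frame of spindle_tip between 0.001 and 0.009 m and angle between cap_center's own z axis and vertical below 0.15 rad), for 0.2 s.
3. the drawer is shut (x of chest_drawer0_handle in the frame of chest_lip above -0.06 m), for 0.2 s.
At the end, for the whole second after the job is handed in: Spool on the base over the spindle (axis within 6 mm, height 4 mm, 0.1 rad of parallel); cap fully down over the tip (within 5 mm sideways, 4 mm in height, tilt under 0.15 rad); drawer within 10 mm of shut; spool and cap at rest (all of step 1 and all of step 2 and x of chest_drawer0_handle in the frame of chest_lip above -0.06 m and linear speed of each of spool, cap below 0.02 m/s); the robot touches nothing.
It fails at once if the spool is dropped down the spindle (faster than 0.5 m/s on it) (horizontal distance between spool_center and spindle_tip below 0.012 m and z of spool_center in the frame of spindle_tip below 0.026 m and linear speed of spool above 0.5 m/s).
It fails at once if the jar is shifted by over 20 mm or tipped (distance of jar from where it was at the start of the episode above 0.02 m or angle between jar's own z axis and vertical above 0.3 rad).
It fails at once if the cazuela is shifted by over 20 mm (distance of cazuela from where it was at the start of the episode above 0.02 m).
It also fails if it takes over 70 s, if anything falls off the work surface, if the arm or the gripper's body presses on something with over 40 N, if the wrist force passes 120 N, or if a joint passes its speed limit or range.

ROBOT

A 6-joint arm with a two-finger parallel gripper is mounted at the origin on the work surface. World frame = base frame: x ahead of the robot, y to its left, z up, the work surface at z = 0. Lengths are in m, angles in rad, forces in N, time in s.
With the tool pointing down it reaches from about 0.325 to 0.775 m from the base axis. Payload 5.5 kg.
Tool frame: the origin (TCP) lies at the very end of the fingers, on their centre line; the grasp point (between the pads) lies 19 mm behind it; y points along the fingers, x is the direction in which the jaws open and shut, and the axes are right-handed (so a half turn about y gives the same grasp; the last joint's range is limited). The gripper opens to 85 mm and grips with 20 to 120 N. Pads are 22 mm wide; open, the fingers measure 114 mm over their backs; the gripper's body (76 mm by 85 mm) begins 54 mm behind the grasp point. The pads swing forward as they close: fully open they stand 13 mm farther back than shut.
Start: joints at [-1.355, 0.091, 1.231, -0, 1.82, -0.057], TCP at [0.162, -0.578, 0.231] pointing down, gripper open.
Joint ranges: [-2.87, 2.87], [-0.86, 2.18], [0.17, 2.46], [-1.51, 4.65], [0.06, 2.69], [-2.65, 2.65]. Speed limits (rad/s): [2.57, 2.57, 3.01, 3.14, 3.14, 3.14].

INTERFACE

Orientations are given as [roll, pitch, yaw] about the fixed x, y, z axes, in that order (R = Rz(yaw) Ry(pitch) Rx(roll)).
In Python, from cell import r, eyes gives the robot as it stands.
- The arm moves only by the tool carry_out, never from a script. Its argument "commands" is a list of rows, each an object with "hand": the closure in counts, from 0 (fully open) to 255 (shut); "translation": the shift along the tool's x, y, z in units of 25 mm (1.0 is 25 mm), a list of three; "yaw": the turn about the tool's y in units of 6 degrees (1.0 is 6 degrees). A call has 1 to 20 rows; each row shifts and turns the commanded pose from where the row before left it, along the tool's axes as they then stand; what a row does not reach is not made up. A row lasts 1/12 s, in which the tool goes at most 41.7 mm and 7.16 degrees, less where a joint would pass 70% of its speed; a pose out of reach is approached as far as the arm can. A call is refused whole if a number of a shift passes 1 or a number of a turn 1, either way. A call with a gripper value outside its range is refused whole. The fingers move at their own pace and stop on an object; "grip_force" is the grip in N (left out, the last holds). Time passes only in rows, so rows that do not move let the fingers close. It gives the time, the measured TCP pose, the force and the opening at its end, in the units of the state.
- r.get_state(): the state, without advancing time (a new reading comes with each control period).
- eyes.get_image(name): name is "scene" or "side" or "wrist"; returns a dict with "color" (420x560x3 uint8, red, green, blue), "fx", "fy", "cx", "cy" (pixels), "rvec" (rotation vector, rad) and "tvec" (3), from world to camera coordinates, as OpenCV has them; the wrist camera has in their place "mount" (4x4, takes a point from camera to tool coordinates, whose origin is the TCP and whose axes are the tool frame's). Camera axes: x right, y down, z forward; pixel columns grow to the right and rows downward; lengths in m; the calibration is good to about 2 mm. A picture is of the moment at which its call begins: read the wrist's pose just before it. There is no depth.
- r.close_job(): hands the job in, once; it reports no verdict.
The state is a dict: "time_s": time; "joints": joint angles; "qvel": joint speeds; "joint_efforts": joint torques, N m; "position": TCP position; "tcp_rot": TCP orientation; "ft_force": force on the tool from outside, world axes, zero at the start; "moment": the same for the moment, N m; "opening": finger opening in m.
Only numpy, scipy, OpenCV 4.12 (cv2) and the standard library are available. Lean on these libraries where they do the work, as an engineer would, in place of code of your own. Each camera call takes 0.05 s, during which the arm holds its last target.

## Working session

There is one attempt and no reset: what is moved stays moved. The work goes in short steps, Python scripts to look and compute and a tool call to move; the robot and the scene stay as the last step left them, time stands still between calls to the robot, and variables do not carry over. Pictures are saved under pics/ and viewed, and the job is handed in when it is done.

Besides the shell and the picture viewer there is one more tool, called after "Emit:" as name(argument=value, ...), one argument or row to a line, values as JSON. carry_out: Moves the arm, as the interface text tells. Its arguments: {"type":"object","properties":{"commands":{"type":"array"},"grip_force":{"type":"number"}},"required":["commands"]}

```bash
ls; mkdir -p pics; python3 - <<'E'
from cell import r,eyes
import cv2,json
print(r.get_state())
for n in ["scene","side","wrist"]:
    im=eyes.get_image(n)
    cv2.imwrite(f"pics/{n}0.png",im["color"][:,:,::-1])
    print(n,{k:(v.tolist() if hasattr(v,'tolist') else v) for k,v in im.items() if k!="color"})
E
```

```text
pics
{'time_s': 0.0, 'joints': array([-1.35467625e+00,  9.18519175e-02,  1.23189831e+00, -2.57673601e-05,
        1.81979442e+00, -5.66825311e-02]), 'qvel': array([-1.21744835e-03,  6.78181589e-04, -3.52090590e-05,  1.96813340e-03,
       -9.62641593e-04,  2.50655964e-04]), 'joint_efforts': array([ 1.23459267e-03, -4.58728838e+01, -4.18024528e+01, -9.56650729e-05,
        1.14687049e-02,  5.21130403e-06]), 'position': array([ 0.16159769, -0.57753224,  0.23014801]), 'tcp_rot': array([-1.57071069,  0.00195027, -1.29799997]), 'ft_force': array([-0.37127719,  0.55315405,  0.178945  ]), 'moment': array([-0.00563016, -0.02036886,  0.00435848]), 'opening': 0.08557276627867999}
scene {'fx': 466.6722199709614, 'fy': 466.6722199709614, 'cx': 277.98534250403435, 'cy': 212.68529691963613, 'rvec': [1.2634549322271942, 2.380891454994158, -0.8178647273870666], 'tvec': [0.3348600397142724, -0.3320153847349683, 1.408367524869317]}
side {'fx': 463.67965737979245, 'fy': 463.67965737979245, 'cx': 275.3363500529595, 'cy': 201.4540022102459, 'rvec': [2.3629377709864525, -0.10714713547380067, 0.03789169674584809], 'tvec': [-0.5816262336919112, 0.10474322581828684, 1.0612374643574292]}
wrist {'fx': 354.6773204113921, 'fy': 354.6773204113921, 'cx': 280.4987949221885, 'cy': 217.78443903090687, 'mount': [[0.9999997596674218, -0.0004924630890555804, 0.0004880012314414811, 0.0004132129361136272], [-0.0006046648033086542, -0.27514577376663546, 0.961402328663101, -0.14228252336183078], [-0.0003391836841744189, -0.9614023926839707, -0.2751460054152394, 0.07035809981444939], [0.0, 0.0, 0.0, 1.0]]}
```

View pics/scene0.png

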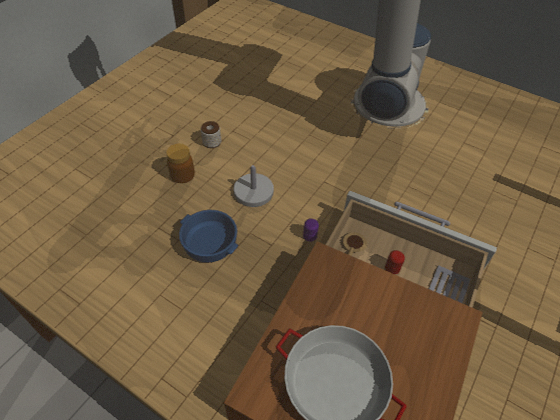

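View pics/side0.png

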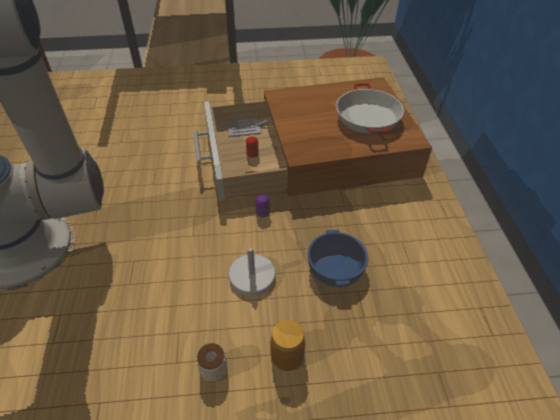

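View pics/wrist0.png

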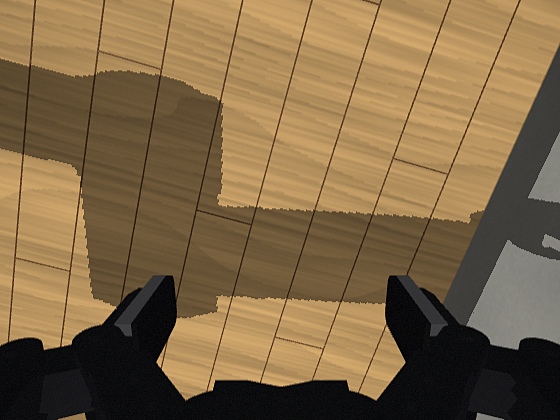

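The scene camera shows:
- spool with brown top at (211,134)
- holder with spindle at (253,185)
- red cap in the drawer at (396,262)
- purple look-alike cap at (312,229)
- jar at (180,163)
- cazuela at (208,236)

In the side camera, the spool is at (212,362), the spindle tip near (251,250), the cap at (252,147), the purple look-alike at (263,206), the jar at (288,345) and the handle at (203,146).

Candidates:
- **Cap:** red (396,262) or purple (312,229). I choose red, which stands in the drawer.
- **Spool:** white and brown (211,134) or jar (180,163). I choose the white and brown one.

I'll crop to check.

```bash
cat > h.py <<'E'
import numpy as np,cv2
from scipy.spatial.transform import Rotation as Ro
from cell import r,eyes
def cam(n):
    if n!="wrist":
        im=eyes.get_image(n); R=Ro.from_rotvec(im["rvec"]).as_matrix(); c=-R.T@np.array(im["tvec"]); Rw=R.T
    else:
        s=r.get_state(); im=eyes.get_image(n)
        T=np.eye(4);T[:3,:3]=Ro.from_euler('xyz',s["tcp_rot"]).as_matrix();T[:3,3]=s["position"]
        M=T@np.array(im["mount"]); Rw=M[:3,:3]; c=M[:3,3]
    K=np.array([[im["fx"],0,im["cx"]],[0,im["fy"],im["cy"]],[0,0,1]])
    return dict(img=im["color"][:,:,::-1].copy(),K=K,Rw=Rw,c=c)
def ray(C,p):
    d=C["Rw"]@np.linalg.inv(C["K"])@np.array([p[0],p[1],1.]); return C["c"],d/np.linalg.norm(d)
def onz(C,p,z):
    c,d=ray(C,p); return c+d*(z-c[2])/d[2]
def tri(Cs,ps):
    A=0;b=0
    for C,p in zip(Cs,ps):
        c,d=ray(C,p);P=np.eye(3)-np.outer(d,d);A=A+P;b=b+P@c
    return np.linalg.solve(A,b)
def proj(C,X):
    q=C["K"]@C["Rw"].T@(np.array(X)-C["c"]); return q[:2]/q[2]
def crop(C,u,v,w,h,k,name):
    i=C["img"][max(v-h,0):v+h,max(u-w,0):u+w]; cv2.imwrite("pics/"+name,cv2.resize(i,None,fx=k,fy=k,interpolation=cv2.INTER_NEAREST))
def st():
    s=r.get_state(); print("t",round(s["time_s"],2),"pos",s["position"].round(4),"rot",s["tcp_rot"].round(4),"F",s["ft_force"].round(1),"op",round(s["opening"],4)); return s
E
python3 - <<'E'
from h import *
S=cam("scene");D=cam("side")
ims=[]
for C,ps in ((S,[(211,134),(253,185),(396,262)]),(D,[(212,362),(251,265),(245,147)])):
    row=[cv2.resize(C["img"][v-32:v+32,u-32:u+32],(256,256),interpolation=cv2.INTER_NEAREST) for u,v in ps]
    ims.append(np.hstack(row))
cv2.imwrite("pics/crops1.png",np.vstack(ims))
for n,C in (("S",S),("D",D)):
    hsv=cv2.cvtColor(C["img"],cv2.COLOR_BGR2HSV);h,s,v=cv2.split(hsv)
    red=(((h<6)|(h>174))&(s>170)&(v>60)).astype(np.uint8)
    k,l,stt,ce=cv2.connectedComponentsWithStats(red)
    for i in range(1,k):
        if stt[i][4]>25: print(n,"red",stt[i],ce[i])
E
```

```text
S red [390 251  14  23 172] [397.0872093 259.1627907]
S red [276 329  27  30 155] [286.36774194 340.76774194]
S red [392 395  14  25 113] [399.18584071 407.07079646]
D red [247 137  10   7  53] [251.1509434  139.98113208]
```

View pics/crops1.png

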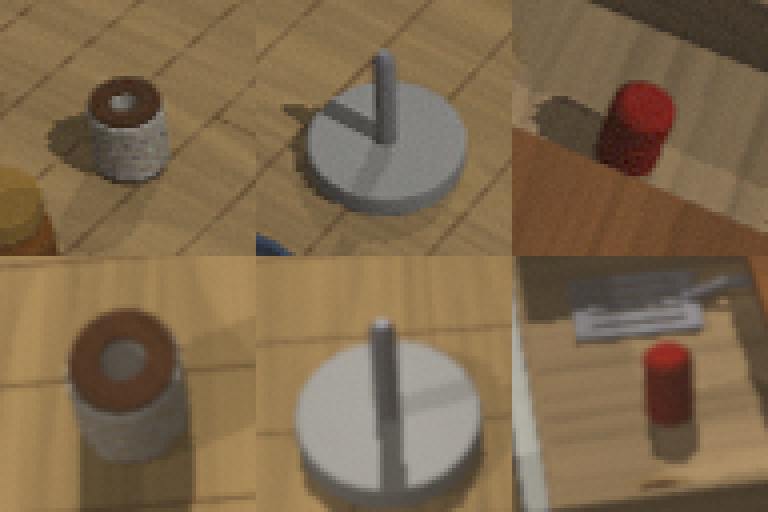

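The crops confirm the choices. The spool has a brown disc with a bore, top centre at scene (210,127.5) and side (211,356). The spindle tip is at scene (253,166) and side (250,249.5). The red cap's top is at scene (396.7,255.7) and side (252,140).

```bash
python3 - <<'E'
from h import *
S=cam("scene");D=cam("side")
np.set_printoptions(precision=4,suppress=True)
for n,a,b,z in (("spool",(209.7,127.2),(210.6,355.8),.056),("tip",(252.7,166),(250,249.3),.094),("cap",(396.5,255.5),(251.8,139.8),.072)):
    print(n,tri([S,D],[a,b]),onz(S,a,z),onz(D,b,z))
# base disc center (marble) by threshold-free: ellipse estimates
print("base",onz(S,(221+33-.4,153+32.5),.018),onz(D,(219+33,233+41),.018))
# handle ends
print("handle",onz(S,(395,204),.062),onz(S,(447,223),.062),onz(D,(197,135),.062),onz(D,(198,160),.062))
for n,b in (("jar",(180,152)),("caz",(208,231))): print(n,onz(S,b,.085 if n=="jar" else .045))
# front lip corners, chest
print("lip",onz(S,(315,247),.1),onz(S,(482,309),.1),onz(D,(265,90),.1),onz(D,(291,165),.1))
print("purple",onz(S,(312,223),.05))
E
```

```text
spool [ 0.4396 -0.3299  0.0539] [ 0.4408 -0.3281  0.056 ] [ 0.4403 -0.3313  0.056 ]
tip [ 0.5212 -0.1287  0.0931] [ 0.5214 -0.128   0.094 ] [ 0.5215 -0.1297  0.094 ]
cap [0.5439 0.2586 0.0694] [0.5444 0.2593 0.072 ] [0.5447 0.2538 0.072 ]
base [ 0.5164 -0.1314  0.018 ] [ 0.5222 -0.1359  0.018 ]
handle [0.4085 0.1951 0.062 ] [0.3928 0.3155 0.062 ] [0.3989 0.3015 0.062 ] [0.4044 0.1969 0.062 ]
jar [ 0.577  -0.3073  0.085 ]
caz [ 0.7043 -0.1213  0.045 ]
lip [0.6404 0.1147 0.1   ] [0.5836 0.4458 0.1   ] [0.5942 0.4455 0.1   ] [0.6319 0.1122 0.1   ]
purple [0.5565 0.061  0.05  ]
```

```bash
cat >> h.py <<'E'
def go(target,yaw=None):
    """print move in tool units from measured pose; turn about tool y (down) = -world yaw"""
    s=st(); R=Ro.from_euler('xyz',s["tcp_rot"]).as_matrix()
    d=R.T@(np.array(target)-s["position"])/.025
    print("units xyz",d.round(2),"yaw units",None if yaw is None else round(np.degrees(-(yaw-s["tcp_rot"][2]))/6,2))
E
python3 - <<'E'
from h import *
go((.4405,-.330,.14),-1.298)
E
```

```text
t 0.35 pos [ 0.1617 -0.5778  0.231 ] rot [-1.5708e+00  5.0000e-04 -1.2980e+00] F [ 0.7 -0.8  0.1] op 0.0852
units xyz [-6.54  3.64 13.41] yaw units 0.0
```

Emit:
carry_out(
  commands=[
    {"hand": 0, "translation": [-0.467, 0.2, 0.958], "yaw": 0},
    {"hand": 0, "translation": [-0.467, 0.2, 0.958], "yaw": 0},
    {"hand": 0, "translation": [-0.467, 0.2, 0.958], "yaw": 0},
    {"hand": 0, "translation": [-0.467, 0.2, 0.958], "yaw": 0},
    {"hand": 0, "translation": [-0.467, 0.2, 0.958], "yaw": 0},
    {"hand": 0, "translation": [-0.467, 0.2, 0.958], "yaw": 0},
    {"hand": 0, "translation": [-0.467, 0.2, 0.958], "yaw": 0},
    {"hand": 0, "translation": [-0.467, 0.2, 0.958], "yaw": 0},
    {"hand": 0, "translation": [-0.467, 0.2, 0.958], "yaw": 0},
    {"hand": 0, "translation": [-0.467, 0.2, 0.958], "yaw": 0},
    {"hand": 0, "translation": [-0.467, 0.2, 0.958], "yaw": 0},
    {"hand": 0, "translation": [-0.467, 0.2, 0.958], "yaw": 0},
    {"hand": 0, "translation": [-0.467, 0.2, 0.958], "yaw": 0},
    {"hand": 0, "translation": [-0.467, 0.2, 0.958], "yaw": 0},
    {"hand": 0, "translation": [0, 0, 0], "yaw": 0},
    {"hand": 0, "translation": [0, 0, 0], "yaw": 0},
    {"hand": 0, "translation": [0, 0, 0], "yaw": 0},
  ],
)

```text
time_s: 1.77
position: [0.4403, -0.3303, 0.1614]
tcp_rot: [-1.571, -0.0, -1.298]
ft_force: [0.1, 0.2, -0.6]
opening: 0.0852
```

```bash
python3 - <<'E'
from h import *
go((.4405,-.330,.015),-1.298)
W=cam("wrist");cv2.imwrite("pics/w1.png",W["img"])
print(proj(W,(.4405,-.33,.056)),proj(W,(.5214,-.129,.094)))
E
```

```text
t 1.77 pos [ 0.4403 -0.3303  0.1614] rot [-1.5712e+00 -3.0000e-04 -1.2977e+00] F [ 0.1  0.2 -0.6] op 0.0852
units xyz [-0.01  5.86  0.01] yaw units 0.0
[279.39909514 216.70165801] [-51.4640721  -7.7588801]
```

View pics/w1.png

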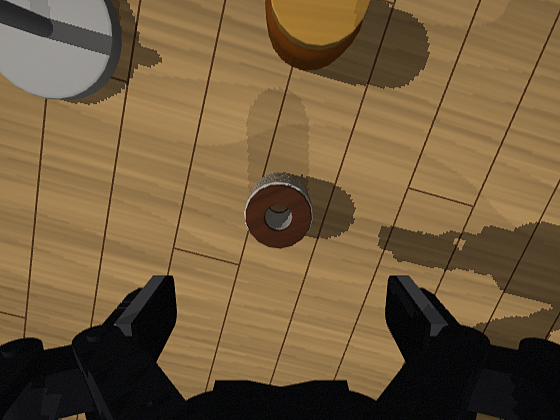

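The wrist view shows the spool top centred at (278.5,215), against a predicted (279.4,216.7). That agrees to within 1 mm. Descending to grip.

Emit:
carry_out(
  commands=[
    {"hand": 0, "translation": [0, 0.8, 0.03], "yaw": 0},
    {"hand": 0, "translation": [0, 0.8, 0], "yaw": 0},
    {"hand": 0, "translation": [0, 0.8, 0], "yaw": 0},
    {"hand": 0, "translation": [0, 0.8, 0], "yaw": 0},
    {"hand": 0, "translation": [0, 0.8, 0], "yaw": 0},
    {"hand": 0, "translation": [0, 0.7, 0], "yaw": 0},
    {"hand": 0, "translation": [0, 0.6, 0], "yaw": 0},
    {"hand": 0, "translation": [0, 0.55, 0], "yaw": 0},
    {"hand": 0, "translation": [0, 0, 0], "yaw": 0},
    {"hand": 255, "translation": [0, 0, 0], "yaw": 0},
    {"hand": 255, "translation": [0, 0, 0], "yaw": 0},
    {"hand": 255, "translation": [0, 0, 0], "yaw": 0},
    {"hand": 255, "translation": [0, 0, 0], "yaw": 0},
    {"hand": 255, "translation": [0, 0, 0], "yaw": 0},
    {"hand": 255, "translation": [0, 0, 0], "yaw": 0},
    {"hand": 255, "translation": [0, 0, 0], "yaw": 0},
    {"hand": 255, "translation": [0, 0, 0], "yaw": 0},
    {"hand": 255, "translation": [0, 0, 0], "yaw": 0},
  ],
  grip_force=40,
)

```text
time_s: 3.32
position: [0.442, -0.3308, 0.0171]
tcp_rot: [-1.569, -0.003, -1.298]
ft_force: [-0.5, -1.1, 5.9]
opening: 0.0509
```

```bash
python3 - <<'E'
from h import *
go((.5214,-.129,.17),-1.298)
W=cam("wrist");cv2.imwrite("pics/w2.png",W["img"])
E
```

```text
t 3.32 pos [ 0.442  -0.3308  0.0171] rot [-1.5693 -0.003  -1.298 ] F [-0.5 -1.1  5.9] op 0.0509
units xyz [-6.9  -6.13  5.24] yaw units -0.0
```

View pics/w2.png

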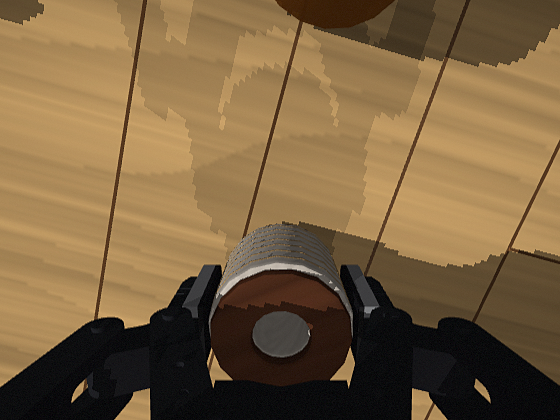

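The spool is gripped at an opening of 51 mm, with its bore visible at (283,333). Lifting.

Emit:
carry_out(
  commands=[
    {"hand": 255, "translation": [0, -0.4, 0], "yaw": 0},
    {"hand": 255, "translation": [0, -0.8, 0], "yaw": 0},
    {"hand": 255, "translation": [0, -0.8, 0], "yaw": 0},
    {"hand": 255, "translation": [0, -0.8, 0], "yaw": 0},
    {"hand": 255, "translation": [0, -0.8, 0], "yaw": 0},
    {"hand": 255, "translation": [0, -0.8, 0], "yaw": 0},
    {"hand": 255, "translation": [0, -0.8, 0], "yaw": 0},
    {"hand": 255, "translation": [0, -0.8, 0], "yaw": 0},
    {"hand": 255, "translation": [-0.7, 0, 0.5], "yaw": 0},
    {"hand": 255, "translation": [-0.7, 0, 0.5], "yaw": 0},
    {"hand": 255, "translation": [-0.7, 0, 0.5], "yaw": 0},
    {"hand": 255, "translation": [-0.7, 0, 0.5], "yaw": 0},
    {"hand": 255, "translation": [-0.7, 0, 0.5], "yaw": 0},
    {"hand": 255, "translation": [0, 0, 0], "yaw": 0},
    {"hand": 255, "translation": [0, 0, 0], "yaw": 0},
  ],
)

```text
time_s: 4.62
position: [0.478, -0.2278, 0.1652]
tcp_rot: [-1.571, 0.0, -1.296]
ft_force: [-0.2, 0.1, -1.9]
opening: 0.0504
```

```bash
python3 - <<'E'
from h import *
go((.5214,-.129,.15),-1.298)
W=cam("wrist");cv2.imwrite("pics/w3.png",W["img"])
print(proj(W,(.5214,-.129,.094)))
S=cam("scene");D=cam("side")
cv2.imwrite("pics/sd3.png",np.hstack([cv2.resize(S["img"][90:230,140:290],(600,560)),cv2.resize(D["img"][200:340,170:320],(600,560))])[:, :1200])
E
```

```text
t 4.62 pos [ 0.478  -0.2278  0.1652] rot [-1.5711e+00  1.0000e-04 -1.2957e+00] F [-0.2  0.1 -1.9] op 0.0504
units xyz [-3.33  0.61  2.74] yaw units 0.02
[135.88530896 119.42006952]
```

View pics/w3.png

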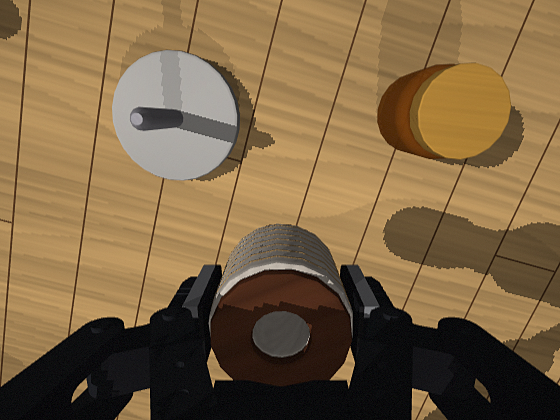

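```bash
python3 - <<'E'
from h import *
s=st()
W=cam("wrist");I=W["img"]
hsv=cv2.cvtColor(I,cv2.COLOR_BGR2HSV)
# tip bright disc
c=I[95:145,110:200]; cv2.imwrite("pics/tip3.png",cv2.resize(c,None,fx=7,fy=7,interpolation=cv2.INTER_NEAREST))
h,sa,v=cv2.split(hsv)
br=(((h<12)|(h>170))&(sa>110)).astype(np.uint8); br[:240]=0;br[:,:190]=0;br[:,380:]=0
cs,_=cv2.findContours(br,cv2.RETR_CCOMP,cv2.CHAIN_APPROX_NONE)
for q in sorted(cs,key=len)[-3:]: print(len(q),cv2.boundingRect(q),cv2.fitEllipse(q))
b=(sa[300:370,240:325]<60).astype(np.uint8)
k,l,stt,ce=cv2.connectedComponentsWithStats(b)
i=1+np.argmax(stt[1:,4]);q=np.argwhere(l==i)[:,::-1]+[240,300];e=cv2.minEnclosingCircle(q.astype(np.float32)); print(stt[i],ce[i]+[240,300],e)
T=Ro.from_euler('xyz',s["tcp_rot"]).as_matrix()
z=s["position"][2]+.0389
for p in (ce[i]+[240,300],e[0]): print("bore tool",T.T@(onz(W,p,z)-s["position"]))
for p in ((137,118.5),(138,118.5)): print("tip",onz(W,p,.094))
E
```

```text
t 4.77 pos [ 0.4775 -0.2294  0.165 ] rot [-1.5712e+00 -1.0000e-04 -1.2986e+00] F [-0.2 -1.2 -1.9] op 0.0506
18 (336, 350, 6, 8) ((338.1532287597656, 353.4862976074219), (3.7500228881835938, 7.733579158782959), 26.758230209350586)
168 (249, 309, 63, 51) ((280.4739685058594, 333.95672607421875), (48.32378005981445, 59.411888122558594), 88.36972045898438)
426 (210, 270, 142, 117) ((280.2353515625, 328.9547424316406), (116.17406463623047, 142.13775634765625), 89.32605743408203)
[  12   11   59   47 2077] [280.69812229 333.79248917] ((281.0, 335.5), 29.03886604309082)
bore tool [ 0.00051769 -0.03890012  0.0004093 ]
bore tool [ 0.0006187  -0.03889981 -0.00024743]
tip [ 0.52192833 -0.13130952  0.094     ]
tip [ 0.52208374 -0.131867    0.094     ]
```

View pics/tip3.png

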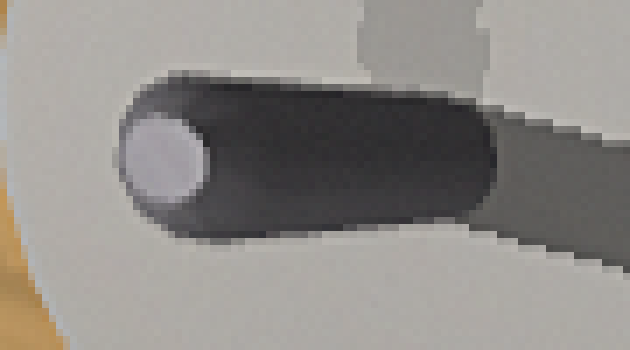

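View pics/sd3.png

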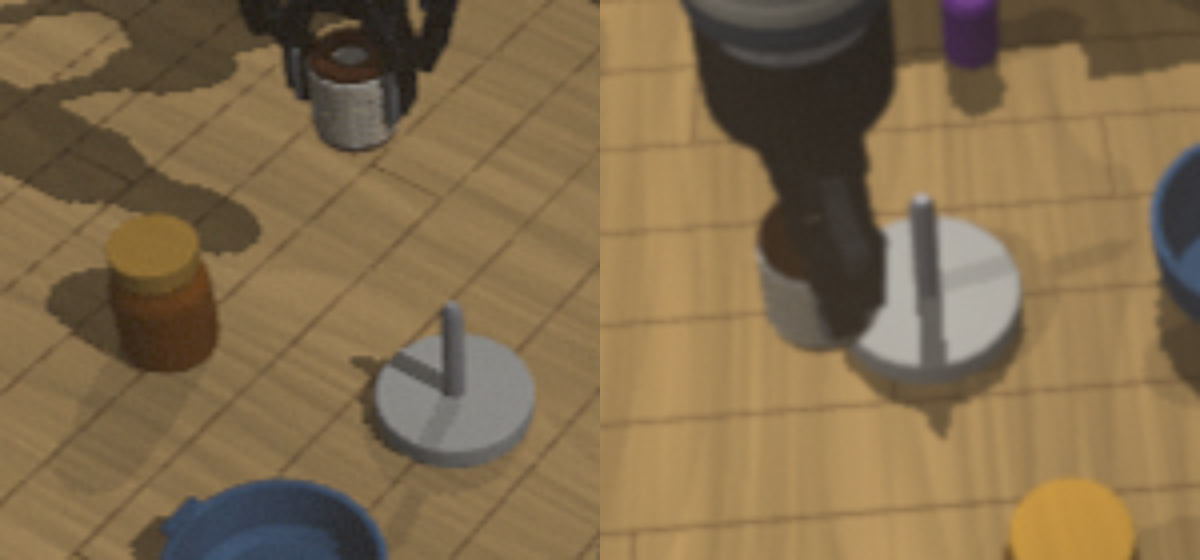

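The tip is at (133,117) in the wrist view, which gives about (0.5213,-0.129), matching the triangulation. The bore sits at +0.5 mm along tool x. Moving over the spindle.

Emit:
carry_out(
  commands=[
    {"hand": 255, "translation": [-0.4, 0, 0.33], "yaw": 0},
    {"hand": 255, "translation": [-0.7, 0, 0.57], "yaw": 0},
    {"hand": 255, "translation": [-0.7, 0, 0.57], "yaw": 0},
    {"hand": 255, "translation": [-0.7, 0, 0.57], "yaw": 0},
    {"hand": 255, "translation": [-0.5, 0.4, 0.4], "yaw": 0},
    {"hand": 255, "translation": [-0.39, 0.6, 0.316], "yaw": 0},
    {"hand": 255, "translation": [0, 0.6, 0], "yaw": 0},
    {"hand": 255, "translation": [0, 0, 0], "yaw": 0},
    {"hand": 255, "translation": [0, 0, 0], "yaw": 0},
    {"hand": 255, "translation": [0, 0, 0], "yaw": 0},
  ],
)

```text
time_s: 5.65
position: [0.5216, -0.129, 0.1259]
tcp_rot: [-1.57, -0.0, -1.299]
ft_force: [-0.7, -0.1, -0.3]
opening: 0.0506
```

```bash
python3 - <<'E'
from h import *
go((.5213,-.1285,.12),-1.298)
W=cam("wrist");cv2.imwrite("pics/w4.png",W["img"][240:400,160:400].repeat(3,0).repeat(3,1)[:,:])
print(proj(W,(.5213,-.129,.094)))
S=cam("scene");D=cam("side")
cv2.imwrite("pics/sd4.png",np.hstack([cv2.resize(S["img"][110:230,190:290],(400,480)),cv2.resize(D["img"][200:320,200:300],(400,480))]))
E
```

```text
t 5.65 pos [ 0.5216 -0.129   0.1259] rot [-1.5701e+00 -5.0000e-04 -1.2987e+00] F [-0.7 -0.1 -0.3] op 0.0506
units xyz [-0.02  0.24 -0.01] yaw units -0.01
[279.44487221 255.71246199]
```

View pics/w4.png

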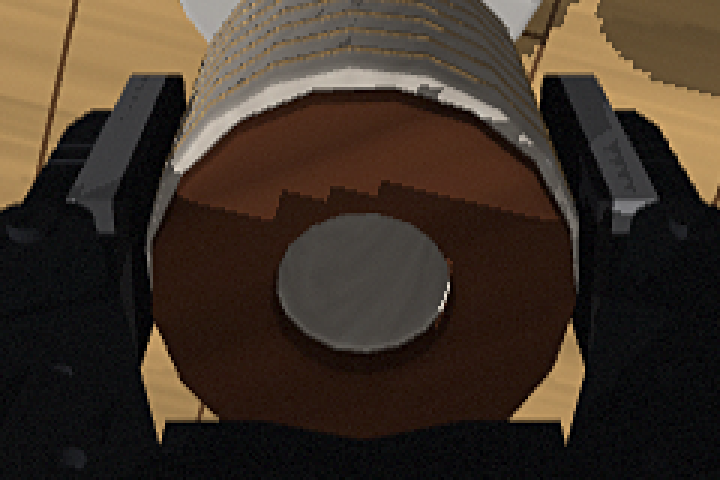

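View pics/sd4.png

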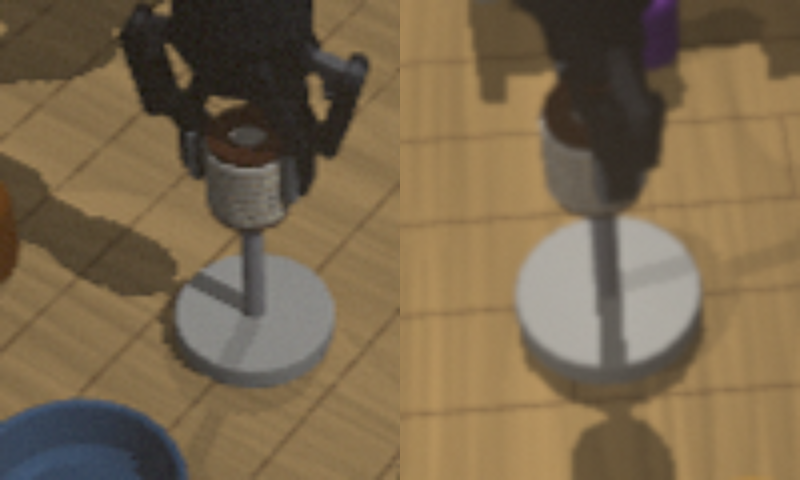

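The side views show the spool aligned above the spindle. Lowering it in stages and checking the force.

Emit:
carry_out(
  commands=[
    {"hand": 255, "translation": [0, 0.2, 0], "yaw": 0},
    {"hand": 255, "translation": [0, 0.2, 0], "yaw": 0},
    {"hand": 255, "translation": [0, 0.2, 0], "yaw": 0},
    {"hand": 255, "translation": [0, 0.2, 0], "yaw": 0},
    {"hand": 255, "translation": [0, 0.2, 0], "yaw": 0},
    {"hand": 255, "translation": [0, 0.2, 0], "yaw": 0},
    {"hand": 255, "translation": [0, 0, 0], "yaw": 0},
  ],
)

```text
time_s: 6.38
position: [0.5206, -0.1284, 0.0933]
tcp_rot: [-1.573, 0.001, -1.298]
ft_force: [-0.7, -0.2, -2.1]
opening: 0.0506
```

```bash
python3 - <<'E'
from h import *
st()
W=cam("wrist");cv2.imwrite("pics/w5.png",W["img"][240:400,160:400].repeat(3,0).repeat(3,1)[:,:])
E
```

```text
t 6.38 pos [ 0.5206 -0.1284  0.0933] rot [-1.5729e+00  1.3000e-03 -1.2980e+00] F [-0.7 -0.2 -2.1] op 0.0506
```

View pics/w5.png

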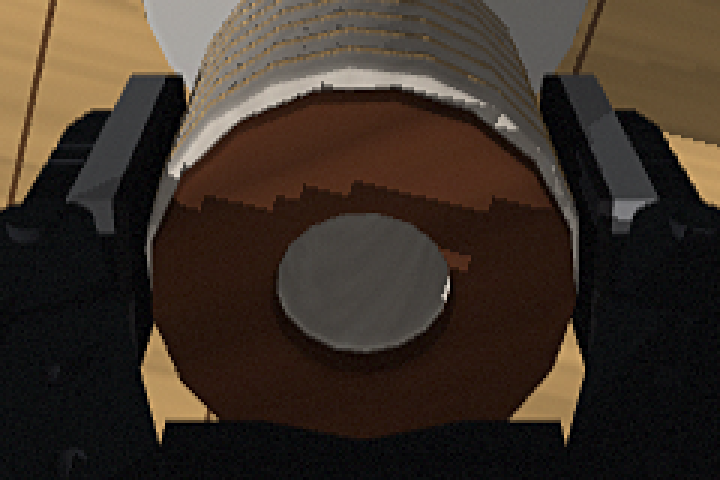

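No contact force, and the spindle is about 15 mm into the bore. Going on down.

Emit:
carry_out(
  commands=[
    {"hand": 255, "translation": [0, 0.2, 0], "yaw": 0},
    {"hand": 255, "translation": [0, 0.2, 0], "yaw": 0},
    {"hand": 255, "translation": [0, 0.2, 0], "yaw": 0},
    {"hand": 255, "translation": [0, 0.2, 0], "yaw": 0},
    {"hand": 255, "translation": [0, 0.2, 0], "yaw": 0},
    {"hand": 255, "translation": [0, 0.2, 0], "yaw": 0},
    {"hand": 255, "translation": [0, 0.2, 0], "yaw": 0},
    {"hand": 255, "translation": [0, 0.2, 0], "yaw": 0},
    {"hand": 255, "translation": [0, 0.2, 0], "yaw": 0},
    {"hand": 255, "translation": [0, 0.2, 0], "yaw": 0},
    {"hand": 255, "translation": [0, 0.1, 0], "yaw": 0},
    {"hand": 255, "translation": [0, 0.1, 0], "yaw": 0},
    {"hand": 255, "translation": [0, 0, 0], "yaw": 0},
    {"hand": 255, "translation": [0, 0, 0], "yaw": 0},
  ],
)

```text
time_s: 7.6
position: [0.5214, -0.1286, 0.04]
tcp_rot: [-1.571, 0.0, -1.298]
ft_force: [-0.2, -0.3, -1.8]
opening: 0.0504
```

Emit:
carry_out(
  commands=[
    {"hand": 255, "translation": [0, 0.06, 0], "yaw": 0},
    {"hand": 255, "translation": [0, 0.06, 0], "yaw": 0},
    {"hand": 255, "translation": [0, 0.06, 0], "yaw": 0},
    {"hand": 255, "translation": [0, 0, 0], "yaw": 0},
    {"hand": 255, "translation": [0, 0, 0], "yaw": 0},
  ],
)

```text
time_s: 8.02
position: [0.5213, -0.1286, 0.0354]
tcp_rot: [-1.571, 0.0, -1.298]
ft_force: [-0.6, -0.1, -2.1]
opening: 0.0507
```

Emit:
carry_out(
  commands=[
    {"hand": 255, "translation": [0, 0.05, 0], "yaw": 0},
    {"hand": 255, "translation": [0, 0.04, 0], "yaw": 0},
    {"hand": 255, "translation": [0, 0, 0], "yaw": 0},
    {"hand": 255, "translation": [0, 0, 0], "yaw": 0},
  ],
)

```text
time_s: 8.35
position: [0.5217, -0.1287, 0.0351]
tcp_rot: [-1.57, -0.001, -1.298]
ft_force: [-4.0, 1.6, 7.0]
opening: 0.0506
```

Contact at 7 N, so the spool is seated. Releasing and rising.

Emit:
carry_out(
  commands=[
    {"hand": 60, "translation": [0, -0.04, 0], "yaw": 0},
    {"hand": 0, "translation": [0, 0, 0], "yaw": 0},
    {"hand": 0, "translation": [0, 0, 0], "yaw": 0},
    {"hand": 0, "translation": [0, 0, 0], "yaw": 0},
    {"hand": 0, "translation": [0, 0, 0], "yaw": 0},
    {"hand": 0, "translation": [0, 0, 0], "yaw": 0},
    {"hand": 0, "translation": [0, 0, 0], "yaw": 0},
    {"hand": 0, "translation": [0, -0.3, 0], "yaw": 0},
    {"hand": 0, "translation": [0, -0.6, 0], "yaw": 0},
    {"hand": 0, "translation": [0, -0.8, 0], "yaw": 0},
    {"hand": 0, "translation": [0, -1, 0], "yaw": 0},
    {"hand": 0, "translation": [0, -1, 0], "yaw": 0},
    {"hand": 0, "translation": [0, -1, 0], "yaw": 0},
    {"hand": 0, "translation": [0, -1, 0], "yaw": 0},
    {"hand": 0, "translation": [0, -0.5, 0], "yaw": 0},
    {"hand": 0, "translation": [0, 0, 0], "yaw": 0},
    {"hand": 0, "translation": [0, 0, 0], "yaw": 0},
  ],
)

```text
time_s: 9.77
position: [0.5216, -0.1287, 0.1894]
tcp_rot: [-1.57, -0.001, -1.298]
ft_force: [0.4, -0.6, -0.3]
opening: 0.0853
```

```bash
python3 - <<'E'
from h import *
go((.5445,.2565,.19),.141)
W=cam("wrist");cv2.imwrite("pics/w6.png",W["img"])
print(proj(W,(.5213,-.129,.094)))
E
```

```text
t 9.77 pos [ 0.5216 -0.1287  0.1894] rot [-1.570e+00 -5.000e-04 -1.298e+00] F [ 0.4 -0.6 -0.3] op 0.0853
units xyz [-14.59  -0.03   5.03] yaw units -13.74
[280.00775454 221.589502  ]
```

View pics/w6.png

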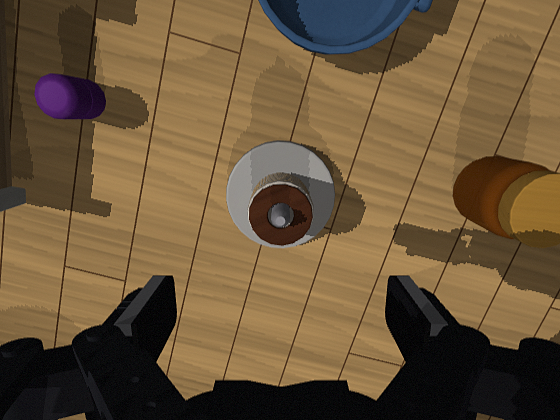

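The spool is seated at (281,214) with the spindle standing out of it. I'll measure the tip again from here.

```bash
python3 - <<'E'
from h import *
s=st();W=cam("wrist")
cv2.imwrite("pics/w6c.png",cv2.resize(W["img"][175:255,240:320],None,fx=7,fy=7,interpolation=cv2.INTER_NEAREST))
E
```

```text
t 9.82 pos [ 0.5211 -0.1285  0.1879] rot [-1.5722e+00  9.0000e-04 -1.2980e+00] F [ 0.4 -0.2 -0.4] op 0.0852
```

View pics/w6c.png

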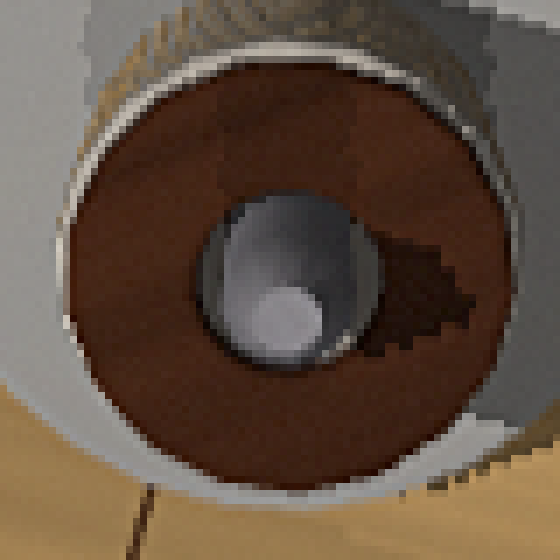

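Emit:
carry_out(
  commands=[
    {"hand": 0, "translation": [-0.972, 0, 0.335], "yaw": 0},
    {"hand": 0, "translation": [-0.972, 0, 0.335], "yaw": 0},
    {"hand": 0, "translation": [-0.972, 0, 0.335], "yaw": 0},
    {"hand": 0, "translation": [-0.972, 0, 0.335], "yaw": 0},
    {"hand": 0, "translation": [-0.972, 0, 0.335], "yaw": 0},
    {"hand": 0, "translation": [-0.972, 0, 0.335], "yaw": 0},
    {"hand": 0, "translation": [-0.972, 0, 0.335], "yaw": 0},
    {"hand": 0, "translation": [-0.972, 0, 0.335], "yaw": 0},
    {"hand": 0, "translation": [-0.972, 0, 0.335], "yaw": 0},
    {"hand": 0, "translation": [-0.972, 0, 0.335], "yaw": 0},
    {"hand": 0, "translation": [-0.972, 0, 0.335], "yaw": 0},
    {"hand": 0, "translation": [-0.972, 0, 0.335], "yaw": 0},
    {"hand": 0, "translation": [-0.972, 0, 0.335], "yaw": 0},
    {"hand": 0, "translation": [-0.972, 0, 0.335], "yaw": 0},
    {"hand": 0, "translation": [-0.972, 0, 0.335], "yaw": 0},
    {"hand": 0, "translation": [0, 0, 0], "yaw": -0.74},
  ],
)

```text
time_s: 11.2
position: [0.5428, 0.2602, 0.186]
tcp_rot: [-1.575, 0.002, -1.217]
ft_force: [-0.1, -0.3, -0.0]
opening: 0.0858
```

Emit:
carry_out(
  commands=[
    {"hand": 60, "translation": [0, 0, 0], "yaw": -1},
    {"hand": 60, "translation": [0, 0, 0], "yaw": -1},
    {"hand": 60, "translation": [0, 0, 0], "yaw": -1},
    {"hand": 60, "translation": [0, 0, 0], "yaw": -1},
    {"hand": 60, "translation": [0, 0, 0], "yaw": -1},
    {"hand": 60, "translation": [0, 0, 0], "yaw": -1},
    {"hand": 60, "translation": [0, 0, 0], "yaw": -1},
    {"hand": 60, "translation": [0, 0, 0], "yaw": -1},
    {"hand": 60, "translation": [0, 0, 0], "yaw": -1},
    {"hand": 60, "translation": [0, 0, 0], "yaw": -1},
    {"hand": 60, "translation": [0, 0, 0], "yaw": -1},
    {"hand": 60, "translation": [0, 0, 0], "yaw": -1},
    {"hand": 60, "translation": [0, 0, 0], "yaw": -1},
    {"hand": 60, "translation": [0, 0, 0], "yaw": 0},
    {"hand": 60, "translation": [0, 0, 0], "yaw": 0},
    {"hand": 60, "translation": [0, 0, 0], "yaw": 0},
  ],
)

```text
time_s: 12.53
position: [0.5438, 0.2561, 0.188]
tcp_rot: [-1.571, 0.002, 0.138]
ft_force: [-1.2, -0.2, -0.4]
opening: 0.0652
```

```bash
python3 - <<'E'
from h import *
go((.5445,.2565,.04),.141)
W=cam("wrist");cv2.imwrite("pics/w7.png",W["img"])
print(proj(W,(.5445,.2565,.072)))
E
```

```text
t 12.53 pos [0.5438 0.2561 0.188 ] rot [-1.5713  0.0019  0.1378] F [-1.2 -0.2 -0.4] op 0.0652
units xyz [0.04 5.92 0.01] yaw units -0.03
[280.99472215 211.47387298]
```

View pics/w7.png

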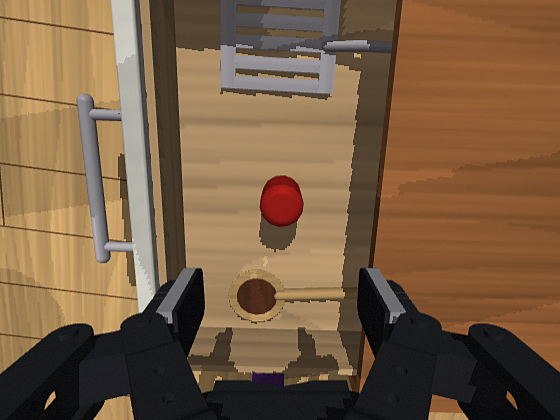

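The red cap is seen at about (282,203), with a spoon bowl below it at (257,295) and the fish slice above it at (280,50). I'll refine the cap centre.

```bash
python3 - <<'E'
from h import *
s=st();W=cam("wrist")
cv2.imwrite("pics/w7c.png",cv2.resize(W["img"][165:260,235:330],None,fx=6,fy=6,interpolation=cv2.INTER_NEAREST))
E
```

```text
t 12.58 pos [0.5439 0.2562 0.1883] rot [-1.5711e+00  1.4000e-03  1.3840e-01] F [1.  0.2 0.1] op 0.0653
```

View pics/w7c.png

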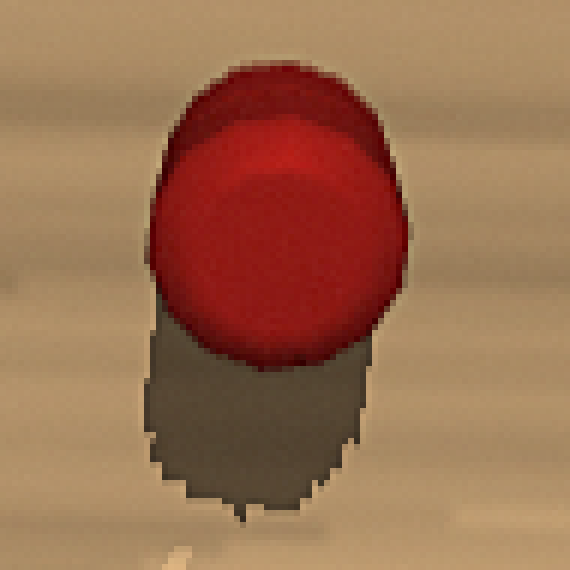

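```bash
python3 - <<'E'
from h import *
s=st();W=cam("wrist")
for z in (.064,.068): print(onz(W,(281,204.9),z))
# base far edge and near: far edge at z=.022 pixel (281,175)
print(onz(W,(281,175),.022))
X=onz(W,(281,204.9),.066); go((X[0],X[1],.04),.141)
E
```

```text
t 12.63 pos [0.544  0.2562 0.1886] rot [-1.571e+00  9.000e-04  1.389e-01] F [-0.7 -1.2  0.4] op 0.0655
[0.54439006 0.25953161 0.064     ]
[0.54425114 0.26051411 0.068     ]
[0.54211331 0.27591692 0.022     ]
t 12.68 pos [0.544  0.2562 0.1889] rot [-1.5709e+00  6.0000e-04  1.3930e-01] F [ 0.3 -0.5  0.2] op 0.0657
units xyz [0.04 5.96 0.15] yaw units -0.02
```

Emit:
carry_out(
  commands=[
    {"hand": 60, "translation": [0.02, 0.8, 0.14], "yaw": 0},
    {"hand": 60, "translation": [0, 0.8, 0], "yaw": 0},
    {"hand": 60, "translation": [0, 0.8, 0], "yaw": 0},
    {"hand": 60, "translation": [0, 0.8, 0], "yaw": 0},
    {"hand": 60, "translation": [0, 0.8, 0], "yaw": 0},
    {"hand": 60, "translation": [0, 0.8, 0], "yaw": 0},
    {"hand": 60, "translation": [0, 0.6, 0], "yaw": 0},
    {"hand": 60, "translation": [0, 0.55, 0], "yaw": 0},
    {"hand": 60, "translation": [0, 0, 0], "yaw": 0},
    {"hand": 255, "translation": [0, 0, 0], "yaw": 0},
    {"hand": 255, "translation": [0, 0, 0], "yaw": 0},
    {"hand": 255, "translation": [0, 0, 0], "yaw": 0},
    {"hand": 255, "translation": [0, 0, 0], "yaw": 0},
    {"hand": 255, "translation": [0, 0, 0], "yaw": 0},
    {"hand": 255, "translation": [0, 0, 0], "yaw": 0},
    {"hand": 255, "translation": [0, 0, 0], "yaw": 0},
    {"hand": 255, "translation": [0, 0, 0], "yaw": 0},
    {"hand": 255, "translation": [0, 0, 0], "yaw": 0},
  ],
  grip_force=30,
)

```text
time_s: 14.18
position: [0.5452, 0.2602, 0.0425]
tcp_rot: [-1.57, -0.003, 0.141]
ft_force: [0.8, -0.1, 6.2]
opening: 0.033
```

```bash
python3 - <<'E'
from h import *
st()
W=cam("wrist");cv2.imwrite("pics/w8.png",W["img"])
E
```

```text
t 14.18 pos [0.5452 0.2602 0.0425] rot [-1.5699 -0.0034  0.1408] F [ 0.8 -0.1  6.2] op 0.033
```

View pics/w8.png

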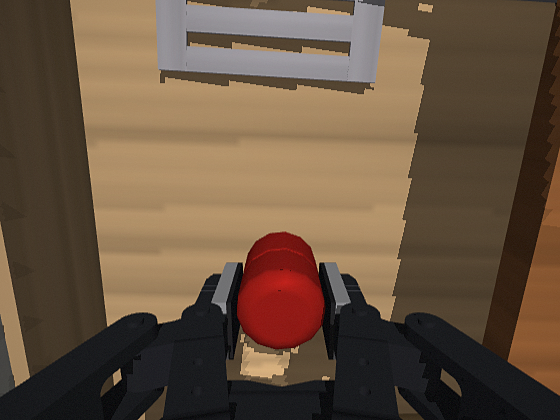

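The cap is gripped at an opening of 33 mm. Its top rim is centred near (281,311). Lifting.

Emit:
carry_out(
  commands=[
    {"hand": 255, "translation": [0, -0.4, 0], "yaw": 0},
    {"hand": 255, "translation": [0, -0.8, 0], "yaw": 0},
    {"hand": 255, "translation": [0, -0.8, 0], "yaw": 0},
    {"hand": 255, "translation": [0, -0.8, 0], "yaw": 0},
    {"hand": 255, "translation": [0, -0.8, 0], "yaw": 0},
    {"hand": 255, "translation": [0, -0.8, 0], "yaw": 0},
    {"hand": 255, "translation": [0, -0.8, 0], "yaw": 0},
    {"hand": 255, "translation": [0, -0.8, 0], "yaw": 0},
    {"hand": 255, "translation": [0, 0, 0], "yaw": 0},
    {"hand": 255, "translation": [0, 0, 0], "yaw": 0},
  ],
)

```text
time_s: 15.07
position: [0.5446, 0.26, 0.1919]
tcp_rot: [-1.57, -0.002, 0.141]
ft_force: [0.5, 0.3, -1.9]
opening: 0.0327
```

```bash
python3 - <<'E'
from h import *
go((.522,-.129,.19),.141)
go((.532,-.200,.19),.141)
E
```

```text
t 15.07 pos [0.5446 0.26   0.1919] rot [-1.5701 -0.0024  0.1409] F [ 0.5  0.3 -1.9] op 0.0327
units xyz [ -3.08   0.06 -15.28] yaw units -0.0
t 15.07 pos [0.5446 0.26   0.1919] rot [-1.5701 -0.0024  0.1409] F [ 0.5  0.3 -1.9] op 0.0327
units xyz [ -3.08   0.06 -18.15] yaw units -0.0
```

Emit:
carry_out(
  commands=[
    {"hand": 255, "translation": [-0.162, 0, -0.955], "yaw": 0},
    {"hand": 255, "translation": [-0.162, 0, -0.955], "yaw": 0},
    {"hand": 255, "translation": [-0.162, 0, -0.955], "yaw": 0},
    {"hand": 255, "translation": [-0.162, 0, -0.955], "yaw": 0},
    {"hand": 255, "translation": [-0.162, 0, -0.955], "yaw": 0},
    {"hand": 255, "translation": [-0.162, 0, -0.955], "yaw": 0},
    {"hand": 255, "translation": [-0.162, 0, -0.955], "yaw": 0},
    {"hand": 255, "translation": [-0.162, 0, -0.955], "yaw": 0},
    {"hand": 255, "translation": [-0.162, 0, -0.955], "yaw": 0},
    {"hand": 255, "translation": [-0.162, 0, -0.955], "yaw": 0},
    {"hand": 255, "translation": [-0.162, 0, -0.955], "yaw": 0},
    {"hand": 255, "translation": [-0.162, 0, -0.955], "yaw": 0},
    {"hand": 255, "translation": [-0.162, 0, -0.955], "yaw": 0},
    {"hand": 255, "translation": [-0.162, 0, -0.955], "yaw": 0},
    {"hand": 255, "translation": [-0.162, 0, -0.955], "yaw": 0},
    {"hand": 255, "translation": [-0.162, 0, -0.955], "yaw": 0},
    {"hand": 255, "translation": [-0.162, 0, -0.955], "yaw": 0},
    {"hand": 255, "translation": [-0.162, 0, -0.955], "yaw": 0},
    {"hand": 255, "translation": [-0.162, 0, -0.955], "yaw": 0},
  ],
)

```text
time_s: 16.65
position: [0.5307, -0.201, 0.1881]
tcp_rot: [-1.569, 0.003, 0.141]
ft_force: [1.0, -0.5, 0.9]
opening: 0.0331
```

Emit:
carry_out(
  commands=[
    {"hand": 255, "translation": [0, 0, 0], "yaw": 0},
    {"hand": 255, "translation": [0, 0, 0], "yaw": 0},
    {"hand": 255, "translation": [0, 0, 0], "yaw": 0},
    {"hand": 255, "translation": [0, 0, 0], "yaw": 0},
  ],
)

```text
time_s: 16.98
position: [0.5315, -0.1991, 0.1897]
tcp_rot: [-1.57, 0.001, 0.142]
ft_force: [0.7, 0.7, -1.2]
opening: 0.0329
```

```bash
python3 - <<'E'
from h import *
st()
W=cam("wrist");st();cv2.imwrite("pics/w9.png",W["img"])
print(proj(W,(.5213,-.129,.094)))
u,v=proj(W,(.5213,-.129,.094)).round().astype(int)
a=cv2.resize(W["img"][v-40:v+40,u-50:u+50],(600,480),interpolation=cv2.INTER_NEAREST);cv2.imwrite("pics/w9c.png",a);print(u-50,v-40)
E
```

```text
t 16.98 pos [ 0.5315 -0.1991  0.1897] rot [-1.5697e+00  1.0000e-03  1.4190e-01] F [ 0.7  0.7 -1.2] op 0.0329
t 17.03 pos [ 0.5316 -0.199   0.19  ] rot [-1.5701e+00  5.0000e-04  1.4210e-01] F [ 0.1 -0.6 -0.6] op 0.033
[279.34703973 114.0462228 ]
229 74
```

View pics/w9.png

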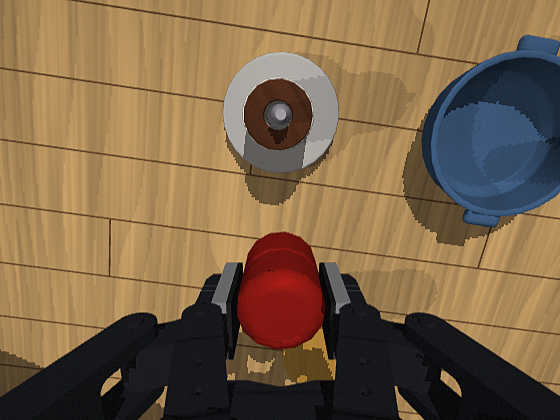

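View pics/w9c.png

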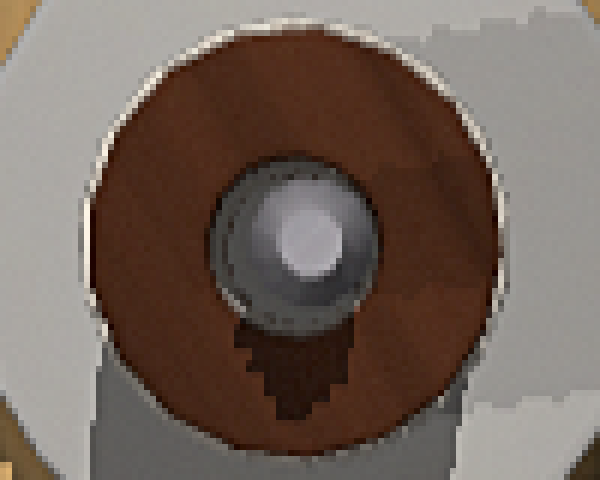

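The tip is at (280,114), against a predicted (279.3,114.0), so it agrees to about 0.5 mm. The spool is still seated. Next I'll work out the cap's offset in the grip.

```bash
python3 - <<'E'
from h import *
s=st();W=cam("wrist");I=W["img"]
hsv=cv2.cvtColor(I,cv2.COLOR_BGR2HSV);h,sa,v=cv2.split(hsv)
m=(((h<8)|(h>172))&(sa>150)).astype(np.uint8)
k,l,t,ce=cv2.connectedComponentsWithStats(m);i=1+np.argmax(t[1:,4]);print(t[i])
ys,xs=np.where(l==i)
for y in range(240,350,8): a=xs[ys==y]; print(y,a.min(),a.max(),end='; ')
q=np.array([(f(xs[ys==y]),y) for y in range(308,348) for f in (min,max)],np.float32)
e=cv2.fitEllipse(q);print(e)
T=Ro.from_euler('xyz',s["tcp_rot"]).as_matrix()
for dz in (.024,.0275): print("cap in tool",T.T@(onz(W,e[0],s["position"][2]+dz)-s["position"]))
E
```

```text
t 17.03 pos [ 0.5316 -0.199   0.19  ] rot [-1.5701e+00  5.0000e-04  1.4210e-01] F [ 0.1 -0.6 -0.6] op 0.033
[ 237  232   89  118 8112]
240 258 302; 248 252 310; 256 247 313; 264 246 315; 272 244 317; 280 242 319; 288 240 321; 296 238 323; 304 237 324; 312 237 324; 320 239 322; 328 242 318; 336 249 312; 344 260 299; ((280.54022216796875, 309.13958740234375), (78.0945816040039, 87.21385955810547), 88.70358276367188)
cap in tool [ 6.24527188e-04 -2.40004101e-02 -7.76703525e-05]
cap in tool [ 0.00062493 -0.0274989   0.00197838]
```

Emit:
carry_out(
  commands=[
    {"hand": 255, "translation": [-0.02, 0, 0.4], "yaw": 0},
    {"hand": 255, "translation": [0, 0, 0.7], "yaw": 0},
    {"hand": 255, "translation": [0, 0, 0.7], "yaw": 0},
    {"hand": 255, "translation": [0, 0, 0.6], "yaw": 0},
    {"hand": 255, "translation": [0, 0.4, 0.42], "yaw": 0},
    {"hand": 255, "translation": [0, 0.7, 0], "yaw": 0},
    {"hand": 255, "translation": [0, 0.7, 0], "yaw": 0},
    {"hand": 255, "translation": [0, 0.5, 0], "yaw": 0},
    {"hand": 255, "translation": [0, 0.2, 0], "yaw": 0},
    {"hand": 255, "translation": [0, 0, 0], "yaw": 0},
    {"hand": 255, "translation": [0, 0, 0], "yaw": 0},
    {"hand": 255, "translation": [0, 0, 0], "yaw": 0},
  ],
)

```text
time_s: 18.08
position: [0.5218, -0.1306, 0.1293]
tcp_rot: [-1.572, -0.002, 0.141]
ft_force: [-0.2, 0.1, -0.7]
opening: 0.0327
```

```bash
python3 - <<'E'
from h import *
go((.5212,-.1294,.092),.141)
S=cam("scene");D=cam("side")
cv2.imwrite("pics/sd5.png",np.hstack([cv2.resize(S["img"][110:230,200:300],(400,480)),cv2.resize(D["img"][200:320,200:300],(400,480))]))
E
```

```text
t 18.08 pos [ 0.5218 -0.1306  0.1293] rot [-1.5716 -0.0017  0.1408] F [-0.2  0.1 -0.7] op 0.0327
units xyz [-0.02  1.49  0.05] yaw units -0.0
```

View pics/sd5.png

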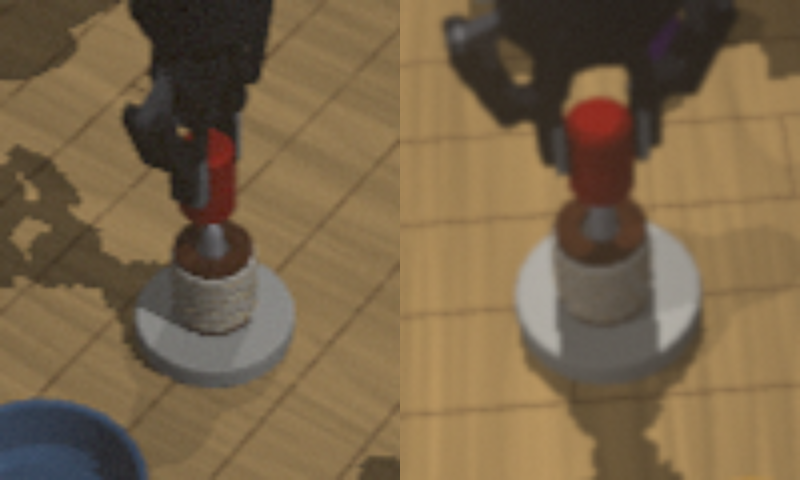

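Both side views show the cap in line above the tip. Lowering in small steps.

Emit:
carry_out(
  commands=[
    {"hand": 255, "translation": [0, 0.1, 0.02], "yaw": 0},
    {"hand": 255, "translation": [0, 0.15, 0], "yaw": 0},
    {"hand": 255, "translation": [0, 0.15, 0], "yaw": 0},
    {"hand": 255, "translation": [0, 0.15, 0], "yaw": 0},
    {"hand": 255, "translation": [0, 0.15, 0], "yaw": 0},
    {"hand": 255, "translation": [0, 0.1, 0], "yaw": 0},
    {"hand": 255, "translation": [0, 0, 0], "yaw": 0},
    {"hand": 255, "translation": [0, 0, 0], "yaw": 0},
  ],
)

```text
time_s: 18.85
position: [0.5211, -0.1298, 0.1077]
tcp_rot: [-1.571, 0.0, 0.141]
ft_force: [-0.1, -0.1, -0.2]
opening: 0.0327
```

Emit:
carry_out(
  commands=[
    {"hand": 255, "translation": [0, 0.1, 0], "yaw": 0},
    {"hand": 255, "translation": [0, 0.1, 0], "yaw": 0},
    {"hand": 255, "translation": [0, 0.1, 0], "yaw": 0},
    {"hand": 255, "translation": [0, 0.1, 0], "yaw": 0},
    {"hand": 255, "translation": [0, 0, 0], "yaw": 0},
    {"hand": 255, "translation": [0, 0, 0], "yaw": 0},
  ],
)

```text
time_s: 19.35
position: [0.521, -0.1298, 0.0977]
tcp_rot: [-1.571, 0.001, 0.141]
ft_force: [0.5, 0.4, -0.3]
opening: 0.0327
```

Emit:
carry_out(
  commands=[
    {"hand": 255, "translation": [0, 0.06, 0], "yaw": 0},
    {"hand": 255, "translation": [0, 0.06, 0], "yaw": 0},
    {"hand": 255, "translation": [0, 0.06, 0], "yaw": 0},
    {"hand": 255, "translation": [0, 0, 0], "yaw": 0},
    {"hand": 255, "translation": [0, 0, 0], "yaw": 0},
  ],
)

```text
time_s: 19.77
position: [0.5215, -0.1301, 0.0945]
tcp_rot: [-1.571, -0.001, 0.141]
ft_force: [-1.8, -0.6, 4.1]
opening: 0.033
```

Emit:
carry_out(
  commands=[
    {"hand": 255, "translation": [0, 0.05, 0], "yaw": 0},
    {"hand": 255, "translation": [0, 0, 0], "yaw": 0},
    {"hand": 255, "translation": [0, 0, 0], "yaw": 0},
  ],
)

```text
time_s: 20.02
position: [0.5217, -0.1301, 0.0944]
tcp_rot: [-1.572, -0.002, 0.141]
ft_force: [-3.3, 1.0, 10.4]
opening: 0.0331
```

Firm contact at 10 N with no further descent, so the cap is down. Releasing and rising to inspect it.

Emit:
carry_out(
  commands=[
    {"hand": 150, "translation": [0, -0.06, 0], "yaw": 0},
    {"hand": 60, "translation": [0, 0, 0], "yaw": 0},
    {"hand": 60, "translation": [0, 0, 0], "yaw": 0},
    {"hand": 60, "translation": [0, 0, 0], "yaw": 0},
    {"hand": 60, "translation": [0, 0, 0], "yaw": 0},
    {"hand": 60, "translation": [0, 0, 0], "yaw": 0},
    {"hand": 60, "translation": [0, -0.3, 0], "yaw": 0},
    {"hand": 60, "translation": [0, -0.6, 0], "yaw": 0},
    {"hand": 60, "translation": [0, -0.9, 0], "yaw": 0},
    {"hand": 60, "translation": [0, -0.9, 0], "yaw": 0},
    {"hand": 60, "translation": [0, -0.9, 0], "yaw": 0},
    {"hand": 60, "translation": [0, -0.9, 0], "yaw": 0},
    {"hand": 60, "translation": [0, 0, 0], "yaw": 0},
    {"hand": 60, "translation": [0, 0, 0], "yaw": 0},
  ],
)

```text
time_s: 21.18
position: [0.5219, -0.1301, 0.2086]
tcp_rot: [-1.573, -0.004, 0.141]
ft_force: [0.0, -0.3, -0.5]
opening: 0.0657
```

```bash
python3 - <<'E'
from h import *
st()
S=cam("scene");D=cam("side");W=cam("wrist")
cv2.imwrite("pics/sd6.png",np.hstack([cv2.resize(S["img"][110:230,200:300],(400,480)),cv2.resize(D["img"][200:320,200:300],(400,480))]))
cv2.imwrite("pics/w10.png",W["img"]);cv2.imwrite("pics/s10.png",S["img"])
print(proj(S,(.5215,-.129,.124)),proj(D,(.5215,-.129,.124)))
E
```

```text
t 21.18 pos [ 0.5219 -0.1301  0.2086] rot [-1.5725 -0.0037  0.1409] F [ 0.  -0.3 -0.5] op 0.0657
[252.0015785  156.78813218] [249.31166113 239.46219067]
```

View pics/sd6.png

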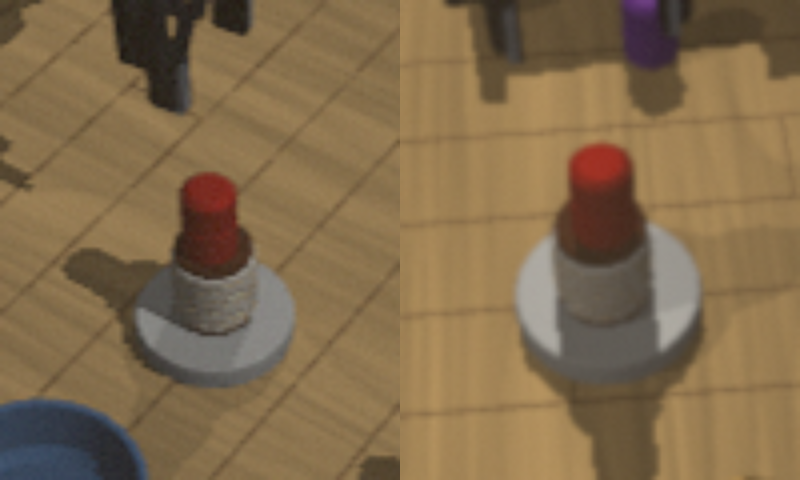

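View pics/s10.png

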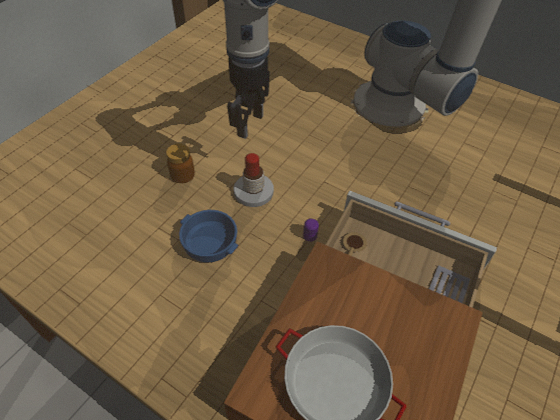

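The cap top is at scene (252.2,156.5), against a predicted (252.0,156.8) for fully seated. The side view shows it flush and upright. Next is the drawer: I'll go in front of the handle and turn the jaws along it.

Emit:
carry_out(
  commands=[
    {"hand": 60, "translation": [-0.25, 0, 0.93], "yaw": 0},
    {"hand": 60, "translation": [-0.25, 0, 0.93], "yaw": 0},
    {"hand": 60, "translation": [-0.25, 0, 0.93], "yaw": 0},
    {"hand": 255, "translation": [-0.25, 0, 0.93], "yaw": 0},
    {"hand": 255, "translation": [-0.25, 0, 0.93], "yaw": 0},
    {"hand": 255, "translation": [-0.25, 0, 0.93], "yaw": 0},
    {"hand": 255, "translation": [-0.25, 0, 0.93], "yaw": 0},
    {"hand": 255, "translation": [-0.25, 0, 0.93], "yaw": 0},
    {"hand": 255, "translation": [-0.25, 0, 0.93], "yaw": 0},
    {"hand": 255, "translation": [-0.25, 0, 0.93], "yaw": 0},
    {"hand": 255, "translation": [-0.25, 0, 0.93], "yaw": 0},
    {"hand": 255, "translation": [-0.25, 0, 0.93], "yaw": 0},
    {"hand": 255, "translation": [-0.25, 0, 0.93], "yaw": 0},
    {"hand": 255, "translation": [-0.25, 0, 0.93], "yaw": 0},
    {"hand": 255, "translation": [-0.25, 0, 0.93], "yaw": 0},
    {"hand": 255, "translation": [-0.25, 0, 0.93], "yaw": 0},
    {"hand": 255, "translation": [-0.25, 0, 0.93], "yaw": 0},
  ],
)

```text
time_s: 22.75
position: [0.3594, 0.2473, 0.2048]
tcp_rot: [-1.572, 0.002, 0.141]
ft_force: [0.2, -0.3, -0.6]
opening: 0.0001
```

Emit:
carry_out(
  commands=[
    {"hand": 255, "translation": [0, 0, 0], "yaw": 1},
    {"hand": 255, "translation": [0, 0, 0], "yaw": 1},
    {"hand": 255, "translation": [0, 0, 0], "yaw": 1},
    {"hand": 255, "translation": [0, 0, 0], "yaw": 1},
    {"hand": 255, "translation": [0, 0, 0], "yaw": 1},
    {"hand": 255, "translation": [0, 0, 0], "yaw": 1},
    {"hand": 255, "translation": [0, 0, 0], "yaw": 1},
    {"hand": 255, "translation": [0, 0, 0], "yaw": 1},
    {"hand": 255, "translation": [0, 0, 0], "yaw": 1},
    {"hand": 255, "translation": [0, 0, 0], "yaw": 1},
    {"hand": 255, "translation": [0, 0, 0], "yaw": 1},
    {"hand": 255, "translation": [0, 0, 0], "yaw": 1},
    {"hand": 255, "translation": [0, 0, 0], "yaw": 1},
    {"hand": 255, "translation": [0, 0, 0], "yaw": 1},
    {"hand": 255, "translation": [0, 0, 0], "yaw": 1},
    {"hand": 255, "translation": [0, 0, 0], "yaw": 0},
    {"hand": 255, "translation": [0, 0, 0], "yaw": 0},
  ],
)

```text
time_s: 24.17
position: [0.3602, 0.2463, 0.2052]
tcp_rot: [-1.573, -0.001, -1.427]
ft_force: [0.3, 0.4, 0.5]
opening: -0.0001
```

```bash
python3 - <<'E'
from h import *
go((.361,.247,.05),-1.43)
W=cam("wrist");cv2.imwrite("pics/w11.png",W["img"])
print(proj(W,(.401,.253,.067)), r.get_state()["joints"].round(2))
E
```

```text
t 24.17 pos [0.3602 0.2463 0.2052] rot [-1.5726e+00 -7.0000e-04 -1.4269e+00] F [0.3 0.4 0.5] op -0.0001
units xyz [-0.03  6.21  0.05] yaw units 0.03
[278.77186273 154.57128806] [ 0.52 -0.36  1.68 -0.    1.81  1.95]
```

View pics/w11.png

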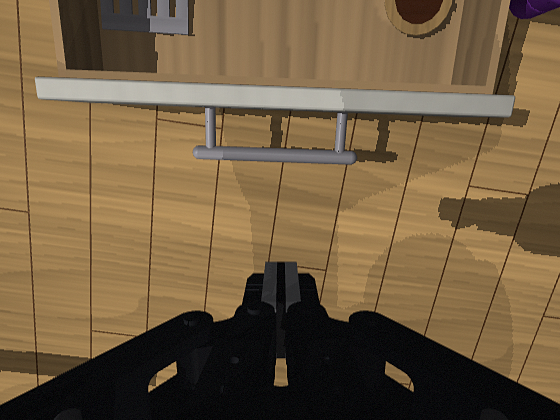

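The handle bar spans (195,152) to (355,157), centred as predicted and about 1.8° off my axis. Descending in front of it.

Emit:
carry_out(
  commands=[
    {"hand": 255, "translation": [-0.1, 0.9, 0], "yaw": 0},
    {"hand": 255, "translation": [0, 0.9, 0], "yaw": 0},
    {"hand": 255, "translation": [0, 0.9, 0], "yaw": 0},
    {"hand": 255, "translation": [0, 0.9, 0], "yaw": 0},
    {"hand": 255, "translation": [0, 0.9, 0], "yaw": 0},
    {"hand": 255, "translation": [0, 0.9, 0], "yaw": 0},
    {"hand": 255, "translation": [0, 0.6, 0], "yaw": 0},
    {"hand": 255, "translation": [0, 0.2, 0.2], "yaw": 0},
    {"hand": 255, "translation": [0.01, 0, 0.4], "yaw": 0},
    {"hand": 255, "translation": [0.01, 0, 0.4], "yaw": 0},
    {"hand": 255, "translation": [0.01, 0, 0.4], "yaw": 0},
    {"hand": 255, "translation": [0.01, 0, 0.4], "yaw": 0},
    {"hand": 255, "translation": [0.01, 0, 0.4], "yaw": 0},
  ],
)

```text
time_s: 25.3
position: [0.4153, 0.2555, 0.0515]
tcp_rot: [-1.572, -0.0, -1.428]
ft_force: [-2.0, -0.0, -0.5]
opening: 0.0001
```

```bash
python3 - <<'E'
from h import *
st()
W=cam("wrist");cv2.imwrite("pics/w12.png",W["img"])
E
```

```text
t 25.3 pos [0.4153 0.2555 0.0515] rot [-1.5715e+00 -2.0000e-04 -1.4279e+00] F [-2.  -0.  -0.5] op 0.0001
```

View pics/w12.png

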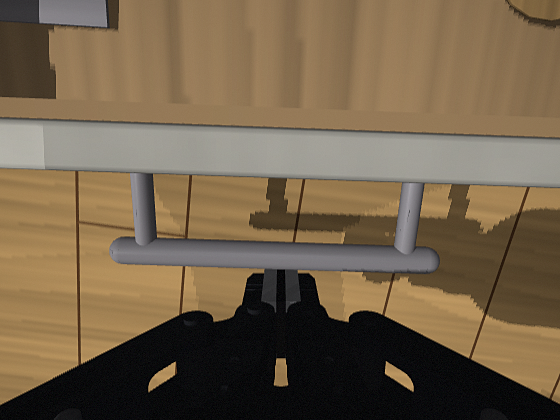

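The fingertips are on the middle of the bar at a force of 2 N and the drawer is moving. Keeping on.

Emit:
carry_out(
  commands=[
    {"hand": 255, "translation": [0.01, 0, 0.4], "yaw": 0},
    {"hand": 255, "translation": [0.01, 0, 0.4], "yaw": 0},
    {"hand": 255, "translation": [0.01, 0, 0.4], "yaw": 0},
    {"hand": 255, "translation": [0.01, 0, 0.4], "yaw": 0},
    {"hand": 255, "translation": [0.01, 0, 0.4], "yaw": 0},
    {"hand": 255, "translation": [0.01, 0, 0.4], "yaw": 0},
    {"hand": 255, "translation": [0.01, 0, 0.4], "yaw": 0},
    {"hand": 255, "translation": [0.01, 0, 0.4], "yaw": 0},
    {"hand": 255, "translation": [0.01, 0, 0.4], "yaw": 0},
    {"hand": 255, "translation": [0.01, 0, 0.4], "yaw": 0},
    {"hand": 255, "translation": [0, 0, 0.3], "yaw": 0},
    {"hand": 255, "translation": [0, 0, 0.2], "yaw": 0},
    {"hand": 255, "translation": [0, 0, 0], "yaw": 0},
  ],
)

```text
time_s: 26.43
position: [0.5275, 0.269, 0.0514]
tcp_rot: [-1.57, 0.0, -1.43]
ft_force: [0.1, -0.2, 0.1]
opening: 0.0001
```

Emit:
carry_out(
  commands=[
    {"hand": 255, "translation": [0, 0, 0.12], "yaw": 0},
    {"hand": 255, "translation": [0, 0, 0.12], "yaw": 0},
    {"hand": 255, "translation": [0, 0, 0.12], "yaw": 0},
    {"hand": 255, "translation": [0, 0, 0.12], "yaw": 0},
    {"hand": 255, "translation": [0, 0, 0.12], "yaw": 0},
    {"hand": 255, "translation": [0, 0, 0], "yaw": 0},
  ],
)

```text
time_s: 26.93
position: [0.5413, 0.2708, 0.0512]
tcp_rot: [-1.572, -0.0, -1.43]
ft_force: [-2.1, -1.3, -0.1]
opening: -0.0
```

```bash
python3 - <<'E'
from h import *
st()
W=cam("wrist");cv2.imwrite("pics/w13.png",W["img"])
E
```

```text
t 26.93 pos [0.5413 0.2708 0.0512] rot [-1.5719e+00 -1.0000e-04 -1.4300e+00] F [-2.1 -1.3 -0.1] op -0.0
```

View pics/w13.png

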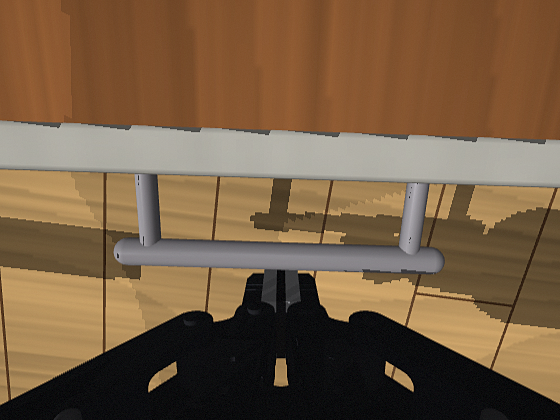

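The drawer front now appears to meet the chest board. Pushing a little more to find the end stop.

Emit:
carry_out(
  commands=[
    {"hand": 255, "translation": [0, 0, 0.08], "yaw": 0},
    {"hand": 255, "translation": [0, 0, 0.08], "yaw": 0},
    {"hand": 255, "translation": [0, 0, 0.08], "yaw": 0},
    {"hand": 255, "translation": [0, 0, 0], "yaw": 0},
  ],
)

```text
time_s: 27.32
position: [0.5417, 0.2709, 0.0511]
tcp_rot: [-1.585, -0.001, -1.429]
ft_force: [-26.2, -6.9, 13.3]
opening: 0.0001
```

The end stop is reached: the force rose to 26 N with no movement. Backing off and rising clear.

Emit:
carry_out(
  commands=[
    {"hand": 255, "translation": [0, 0, -0.3], "yaw": 0},
    {"hand": 255, "translation": [0, 0, -0.8], "yaw": 0},
    {"hand": 255, "translation": [0, 0, -0.8], "yaw": 0},
    {"hand": 255, "translation": [0, -0.9, -0.3], "yaw": 0},
    {"hand": 255, "translation": [0, -0.9, 0], "yaw": 0},
    {"hand": 255, "translation": [0, -0.9, 0], "yaw": 0},
    {"hand": 255, "translation": [0, -0.9, 0], "yaw": 0},
    {"hand": 255, "translation": [0, -0.9, 0], "yaw": 0},
    {"hand": 255, "translation": [0, -0.9, 0], "yaw": 0},
    {"hand": 255, "translation": [0, -0.9, 0], "yaw": 0},
    {"hand": 255, "translation": [0, 0, 0], "yaw": 0},
    {"hand": 255, "translation": [0, 0, 0], "yaw": 0},
    {"hand": 255, "translation": [0, 0, 0], "yaw": 0},
  ],
)

```text
time_s: 28.4
position: [0.4929, 0.2641, 0.2081]
tcp_rot: [-1.571, 0.0, -1.43]
ft_force: [0.4, -0.4, -1.1]
opening: 0.0001
```

```bash
python3 - <<'E'
from h import *
st()
S=cam("scene");D=cam("side");W=cam("wrist")
cv2.imwrite("pics/s14.png",S["img"]);cv2.imwrite("pics/d14.png",D["img"]);cv2.imwrite("pics/w14.png",W["img"])
E
```

```text
t 28.4 pos [0.4929 0.2641 0.2081] rot [-1.5708  0.     -1.4299] F [ 0.4 -0.4 -1.1] op 0.0001
```

View pics/s14.png

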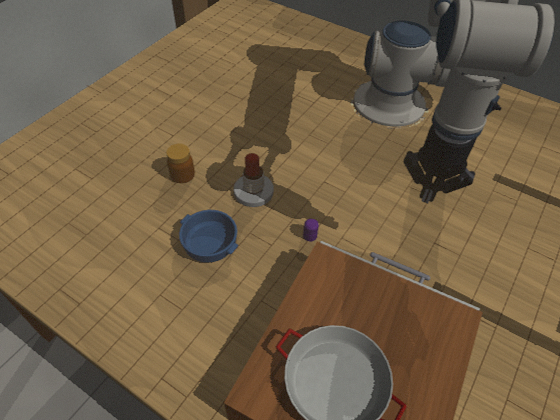

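View pics/d14.png

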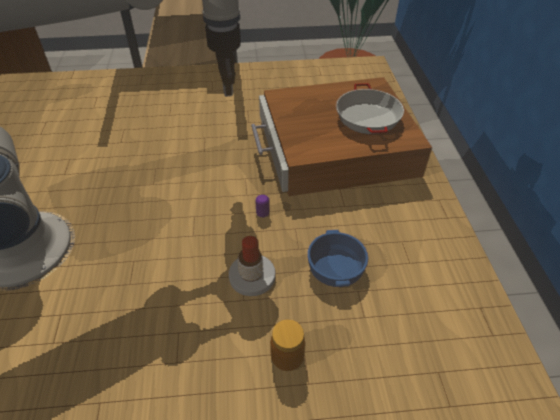

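View pics/w14.png

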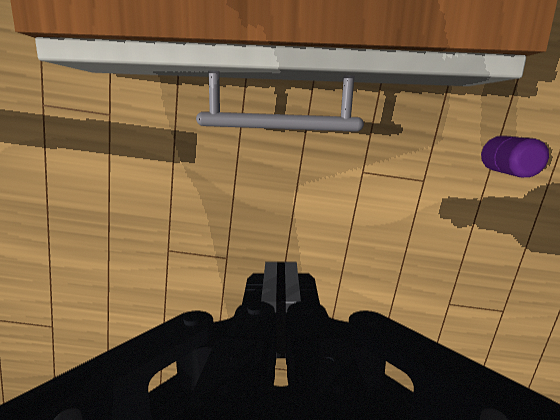

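All three views show the drawer front against the chest, the cap and spool upright on the holder, and the jar and cazuela where they were. One last numeric check, then I'll hand in.

```bash
python3 - <<'E'
from h import *
W=cam("wrist");S=cam("scene");D=cam("side")
H=onz(W,(280,123),.062); L=[onz(W,(14,32),.1),onz(W,(546,53),.1)]
y=(L[0]-L[1])[:2];y/=np.linalg.norm(y);x=np.array([y[1],-y[0]]);m=(L[0]+L[1])[:2]/2
print("handle",H,"lip mid",m,"handle x in lip frame",x@(H[:2]-m))
print("captop pred",proj(S,(.5215,-.129,.124)),proj(D,(.5215,-.129,.124)))
for C in (S,D):
    h,s,v=cv2.split(cv2.cvtColor(C["img"],cv2.COLOR_BGR2HSV));mm=(((h<8)|(h>172))&(s>150)).astype(np.uint8);mm[:140]=0;mm[270:]=0;mm[:,:230]=0;mm[:,275:]=0
    k,l,t,ce=cv2.connectedComponentsWithStats(mm);i=1+np.argmax(t[1:,4]);print(t[i],ce[i])
print(r.get_state()["ft_force"].round(1)); print(r.close_job())
E
```

```text
handle [0.55686224 0.272753   0.062     ] lip mid [0.60704352 0.27839254] handle x in lip frame -0.050495923435932566
captop pred [252.0015785  156.78813218] [249.31166113 239.46219067]
[247 154  12  10  63] [251.88888889 157.46031746]
[243 237  14  25 220] [248.15454545 247.43636364]
[-0.2 -0.7 -0.7]
the job is handed in; nothing more can be done
None
```

The twine holder is loaded, the drawer is shut, and the job is handed in, at about 28 s of the 70 s allowed. No verdict was reported, so the outcome below is from my own checks.

- **Spool:** I lowered it over the spindle in small steps, with light contact (7 N) at the bottom. The wrist view afterwards showed the spindle about centred in the bore.
- **Cap:** I took the red cap from the drawer, not the purple look-alike, and set it over the tip until it stopped with 10 N. Its top was seen within about 1 pixel of where a fully seated cap would appear in the scene view just after release and again at the end. The last side-view colour mask also took in the cap's shaded side, so it gave no reading of the top there. By eye it looked upright.
- **Drawer:** I pushed it by the handle to its end stop; the force rose to 26 N with no movement. The handle then measured 50.5 mm in front of the chest edge, against 50 mm for fully shut.
- **Jar and cazuela:** neither had visibly moved in the last pictures.
- **Robot:** the arm ended clear of everything, with wrist force near zero.

No check failed. The one disagreement was the cap's starting position, where the fixed cameras and the wrist view differed by about 3 mm; I used the wrist view.

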